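# Clear a jammed vial-cap feed track and reload it

### The job

The red and the orange spoiled caps are stuck in the T-slot of the cap feed track: take the red-handled scraper from its blue stand, put its foot into the slot from the open loading bay and push it along until both have dropped out of the far end into the yellow catch tray, without touching them with the fingers. Then stand the scraper upright in its stand again, and after that pluck the blue cap from the pocket tray and lay it flat, paper dot up, on the floor of the loading bay between the kerbs. Leave the other caps in their pockets and do not disturb the vials and the bottle.

Things in the scene. Friction and masses are not known exactly. Their poses are not given: they have to be found in the camera images.
- track: Fixed aluminium cap feed track, 70 wide. Origin under its middle at table height; x along the slot to the open end (within 0.5 rad of world +y), z up. Along x, in mm: end stop -140 to -134 (top z 56), open loading bay -134 to -79, T-slot -79 to +61, then catch tray. Solid up to z 50 under bay and slot; grey top of the slot part at z 71.
- bay (a point): Centre of the loading bay's white floor, at track x -106.5, z 50 mm; axes as the track's. Bay 55 long, open above; at its sides only two kerbs, 3 high, 4 thick, inner faces at y +-14. Its floor runs level into the slot.
- slot_end (a point): Centre of the slot's floor at the open end, track x +61, z 50 mm; axes as the track's. T-slot: 140 long, dark floor at z 50, undercut 26 wide and 16 high (z 50 to 66), above it two lips (z 66 to 71) leaving a throat 14 wide on the centre line; open to the bay and at this end.
- catch_tray (a point): Centre of the yellow catch tray's floor, track x +100, z 4 mm; fixed to the track. Tray 76 along x, 80 wide, walls 4 thick and 30 high: lower than the slot's floor.
- scraper_handle (a point): Centre of the scraper's red handle block: 26 along x, 20 across y, 52 high. It is 62 above the underside of the whole scraper (88 high, 80 to 170 g), which stands upright, z up. The x axis goes along the slot, either way round. Below the handle comes a steel stem, 18 along x, 6 across y.
- scraper_foot (a point): Centre of the scraper's steel foot, 26 along x, 18 across y, 9 high; 57.5 below the handle's centre, 4.5 above the underside. Axes as the handle's. The foot runs in the undercut, the stem in the throat, 4 mm spare each side; once in, it lifts out only from the bay or wholly past the open end.
- stand: Scraper's stand: fixed blue open box, 58 along its x by 48 along its y, 22 high, walls 5 thick, floor at z 5; origin under its centre. The scraper starts in it, its x within 0.15 rad of the stand's x.
- scrap_red_center (a point): Centre of the red spoiled cap, a disc 20 across and 12 high (about 20 g), lying in the slot's undercut; it cannot rise through the throat. Either spoiled cap may be the nearer to the bay.
- scrap_orange_center (a point): Centre of the orange spoiled cap, same size, also in the slot.
- pocket_tray: Fixed grey pocket tray, 50 along its x, 170 along its y, 12 high; origin under its centre. Four round pockets in a row, 24 across, at y = -60, -20, 20, 60, floors 7 above the table (5 deep). One fresh cap in each; which colour is where varies. The tray stands on one side of the robot's middle, the stand on the other; either way round.
- cap_blue_center (a point): Centre of the fresh blue cap (paper dot on top): 20 across, 14 high, 12 g. In its pocket its upper 9 mm stick out; neighbours stand 40 mm away along the tray's y. z up.
- cap_white_center (a point): Centre of the white fresh cap, same size; stays in its pocket.
- cap_green_center (a point): Centre of the green fresh cap, same size; stays in its pocket.
- cap_yellow_center (a point): Centre of the yellow fresh cap, same size; stays in its pocket.
- vial_a: Loose amber vial with silver cap, 23 across, 46 high, standing between stand and pocket tray; origin under its centre.
- vial_b: Loose amber vial with blue cap, same size, standing beyond the bay end of the track (world -y side).
- vial_c: Loose amber vial with white cap, same size, standing beyond the catch tray (world +y side).
- solvent: Loose amber bottle, 54 across, 150 high, standing beyond the track; origin under its centre.

How it is judged:
By the outcome, as a careful person would: the job done as asked, in the order asked, and still so for the second after the job is handed in, with the robot touching nothing.
It also fails if it takes over 64 s, if anything falls off the work surface, if the arm or the gripper's body presses on something with over 40 N, if the wrist force passes 120 N, or if a joint passes its speed limit or range.

### The arm

A 7-joint arm with a two-finger parallel gripper is mounted at the origin on the work surface. World frame = base frame: x ahead of the robot, y to its left, z up, the work surface at z = 0. Lengths are in mm, angles in degrees, forces in N, time in s.
With the tool pointing down it reaches from about 425 to 925 mm from the base axis. Payload 6.8 kg.
Tool frame: the origin (TCP) lies between the finger pads; the fingertips stand env.nose_length ahead of it and the grasp point (between the pads) lies 11 mm behind it (env.nose_length is the distance from the TCP to the fingertips, in mm); z points along the fingers, y is the direction in which the jaws open and shut (so a half turn about z gives the same grasp; the last joint's range is limited). The gripper opens to 85 mm and grips with 20 to 120 N. Pads are 22 mm wide; open, the fingers measure 114 mm over their backs; the gripper's body (76 mm by 85 mm) begins 54 mm behind the grasp point. The pads swing forward as they close: fully open they stand 13 mm farther back than shut.
Start: joints at [58.149, 27.33, 1.283, 89.118, -0.659, 63.558, -4.761], TCP at [292.275, -608.46, 207.008] pointing down, gripper open.
Joint ranges: [-169.35, 169.35], [-19.33, 120.38], [-80.79, 83.38], [13.8, 139.57], [-78.32, 258.32], [9.67, 109.79], [-169.56, 169.56]. Speed limits (degrees/s): [136.94, 136.94, 180, 180, 180, 180, 180].

### API

Orientations are given as a 3x3 rotation matrix whose columns are the frame's x, y, z axes.
In Python, from plant import env gives the robot as it stands.
- The arm moves only by the tool carry_out, never from a script. Its argument "motion" is a list of rows, each a list of 3 entries, a list of its own where there are three numbers: the shift along the tool's x, y, z in units of 40 mm (1.0 is 40 mm), then the turn about the tool's z in degrees, then the closure, from -1 (fully open) to 1 (shut), so that 0 is half open. A call has exactly 10 rows; each row shifts and turns the commanded pose from where the row before left it, along the tool's axes as they then stand; what a row does not reach is not made up. A row lasts 1/8 s, in which the tool goes at most 62.5 mm and 10.7 degrees, less where a joint would pass 70% of its speed; a pose out of reach is approached as far as the arm can. A call is refused whole if a number of a shift passes 1 or a number of a turn 10.7, either way. A call with a gripper value outside its range is refused whole. The fingers move at their own pace and stop on an object; the grip force is fixed at half the most. Time passes only in rows, so rows that do not move let the fingers close, or fill a call up. It gives the time, the measured TCP pose, the force and the opening at its end, in the units of the state.
- env.observe(): the state, without advancing time (a new reading comes with each control period).
- env.camera(name): name is "scene" or "top" or "wrist"; returns the picture (400x640x3 uint8, red, green, blue); there is no depth.
- env.camera_info(name): a dict with "fov_y" (degrees; the focal length in pixels is half the picture's height over the tangent of half this angle, whatever the lens; pixels are square), "cx", "cy" (the principal point, pixels), "R" (3x3) and "t" (3): a world point X has camera coordinates R X + t; the wrist camera has in their place "T_tool_cam" (4x4, takes a point from camera to tool coordinates, whose origin is the TCP and whose axes are the flange's). Camera axes: x right, y down, z forward; pixel columns grow to the right and rows downward; lengths in mm; the calibration is good to about 2 mm. A picture is of the moment at which its call begins: read the wrist's pose just before it. camera_info takes no time and is no camera call.
- env.hand_in(): hands the job in, once; it reports no verdict.
The state is a dict: "t": time; "joint_pos": joint angles; "joint_vel": joint speeds; "effort": joint torques, N m; "ee_pos": TCP position; "ee_rot": TCP orientation; "wrist_force": force on the tool from outside, world axes, zero at the start; "ft_torque": the same for the moment, N m; "finger_gap": opening from 0.0 (shut) to 1.0 (fully open).
Only numpy, scipy, OpenCV 4.12 (cv2) and the standard library are available. Lean on these libraries where they do the work, as an engineer would, in place of code of your own. Each camera call takes 0.05 s, during which the arm holds its last target. There are 200 camera calls.

## Working session

There is one attempt and no reset: what is moved stays moved. The work goes in short steps, Python scripts to look and compute and a tool call to move; the robot and the scene stay as the last step left them, time stands still between calls to the robot, and variables do not carry over. Pictures are saved under pics/ and viewed, about 8 in all and at most 12, crops included, and the job is handed in when it is done.

Besides the shell and the picture viewer there is one more tool, called after "Emit:" as name(argument=value, ...) on one line, values as JSON. carry_out: Moves the arm, as the interface text tells. Its arguments: {"type":"object","properties":{"motion":{"type":"array"}},"required":["motion"]}

```bash
ls; mkdir -p pics
python3 - <<'E'
from plant import env
import cv2,numpy as np
print(env.nose_length); o=env.observe(); print({k:np.round(v,3).tolist() for k,v in o.items()})
for n in("scene","top","wrist"):
    im=env.camera(n); cv2.imwrite(f"pics/{n}0.png",im[:,:,::-1]); i=env.camera_info(n); print(n,{k:np.round(v,4).tolist() for k,v in i.items()})
E
```

```text
pics
8.0
{'t': 0.0, 'joint_pos': [58.15, 27.375, 1.28, 89.179, -0.66, 63.558, -4.762], 'joint_vel': [-0.023, -0.022, 0.04, 0.055, 0.058, -0.059, -0.074], 'effort': [-0.0, -59.644, 1.608, -28.12, 0.012, 0.009, -0.0], 'ee_pos': [291.976, -607.876, 206.028], 'ee_rot': [[0.901, 0.433, -0.001], [0.433, -0.901, 0.002], [-0.0, -0.002, -1.0]], 'wrist_force': [0.412, 1.061, -0.226], 'ft_torque': [0.017, -0.037, 0.001], 'finger_gap': 1.005}
scene {'fov_y': 51.6405, 'cx': 323.1929, 'cy': 205.1522, 'R': [[0.7017, 0.7123, 0.0168], [0.4853, -0.4605, -0.7432], [-0.5216, 0.5297, -0.6688]], 't': [-446.2343, -247.3271, 1210.0674]}
top {'fov_y': 50.8581, 'cx': 320.4254, 'cy': 198.0075, 'R': [[0.0177, -0.9998, 0.0127], [-0.9919, -0.0192, -0.1253], [0.1255, -0.0103, -0.992]], 't': [-23.0022, 622.1652, 1083.3274]}
wrist {'fov_y': 65.817, 'cx': 318.2309, 'cy': 199.8295, 'T_tool_cam': [[0.0001, -0.9604, -0.2786, 70.5722], [1.0, 0.0001, 0.0, 0.7614], [0.0, -0.2786, 0.9604, -166.64], [0.0, 0.0, 0.0, 1.0]]}
```

View pics/top0.png

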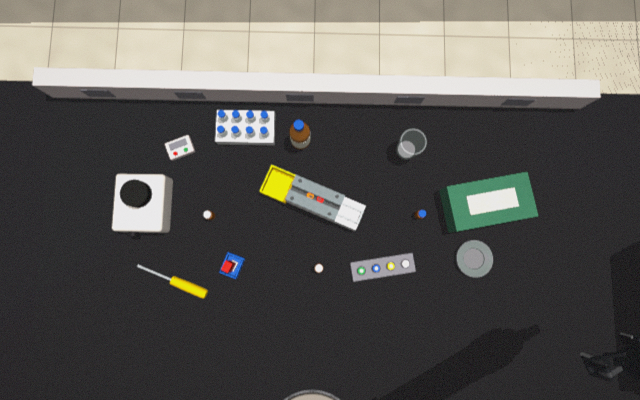

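View pics/scene0.png

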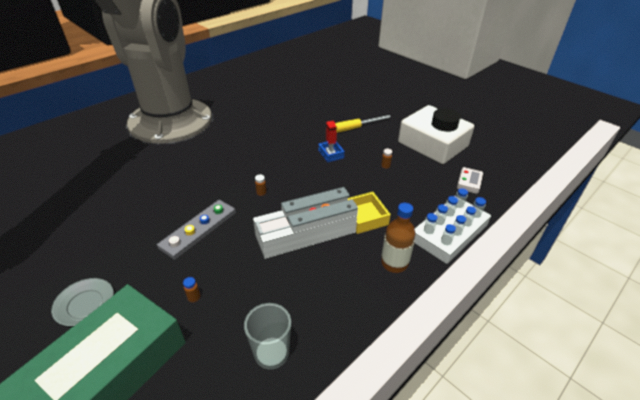

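```bash
cat > h.py <<'E'
import numpy as np,cv2
from plant import env
def load(n): return cv2.imread(n)[:,:,::-1]
def pose():
    o=env.observe(); return np.array(o["ee_pos"]),np.array(o["ee_rot"])
def cam(name,tp=None):
    i=env.camera_info(name); f=200/np.tan(np.radians(i["fov_y"])/2)
    if name=="wrist":
        T=np.array(i["T_tool_cam"]); p,R=tp; Rc=R@T[:3,:3]; c=p+R@T[:3,3]   # cam->world
    else:
        Rc=np.array(i["R"]).T; c=-Rc@np.array(i["t"])
    return f,i["cx"],i["cy"],Rc,c
def ray(C,uv):
    f,cx,cy,Rc,c=C; d=Rc@np.array([(uv[0]-cx)/f,(uv[1]-cy)/f,1]); return c,d/np.linalg.norm(d)
def onz(C,uv,z):
    c,d=ray(C,uv); return c+d*(z-c[2])/d[2]
def proj(C,X):
    f,cx,cy,Rc,c=C; q=Rc.T@(np.asarray(X,float)-c); return np.array([cx+f*q[0]/q[2],cy+f*q[1]/q[2]])
def tri(rs):
    A=sum(np.eye(3)-np.outer(d,d) for c,d in rs); b=sum((np.eye(3)-np.outer(d,d))@c for c,d in rs); return np.linalg.solve(A,b)
HUE={"red":[(0,6),(174,180)],"orange":[(7,16)],"yellow":[(20,35)],"green":[(45,85)],"blue":[(100,125)]}
def mask(im,col,s=120,v=60):
    h=cv2.cvtColor(np.ascontiguousarray(im),cv2.COLOR_RGB2HSV); m=np.zeros(h.shape[:2],np.uint8)
    for a,b in HUE[col]: m|=cv2.inRange(h,(a,s,v),(b,255,255))
    return m
def blobs(m,amin=8,box=None):
    if box: k=np.zeros_like(m); k[box[1]:box[3],box[0]:box[2]]=1; m=m*k
    cs,_=cv2.findContours(m,cv2.RETR_EXTERNAL,cv2.CHAIN_APPROX_NONE)
    out=[(int(cv2.contourArea(c)),np.round(cv2.minAreaRect(c)[0],1).tolist(),np.round(cv2.minAreaRect(c)[1],1).tolist(),round(cv2.minAreaRect(c)[2],1),c) for c in cs if cv2.contourArea(c)>=amin]
    return sorted(out,key=lambda b:-b[0])
E
python3 - <<'E'
from h import *
T=load("pics/top0.png");C=cam("top")
for col,z,box in(("red",88,(205,240,260,290)),("red",60,(290,180,350,220)),("orange",60,(290,180,350,220)),("yellow",30,(240,150,310,220)),("yellow",21,(340,240,430,290)),("blue",21,(345,240,430,290)),("green",21,(340,240,430,290)),("blue",22,(205,240,260,290)),("blue",46,(410,205,430,225))):
    for b in blobs(mask(T,col),4,box): print(col,b[:4],np.round(onz(C,b[1],z),1), [np.round(onz(C,q,z)[:2]).tolist() for q in cv2.boxPoints(cv2.minAreaRect(b[4]))] if b[0]>150 else "")
for n,uv,z in(("vial_a",(319,268),46),("vial_c",(207,214),46),("white cap",(406,264),21),("solvent",(299,125),150)): print(n,np.round(onz(C,uv,z)))
w=cv2.inRange(T,(190,190,190),(255,255,255))
for b in blobs(w,100,(320,190,370,235)): print("bay",b[:4],[np.round(onz(C,q,50)[:2]).tolist() for q in cv2.boxPoints(cv2.minAreaRect(b[4]))])
x=cv2.resize(T[150:300,200:440],(800,500),interpolation=cv2.INTER_CUBIC); cv2.imwrite("pics/c1.png",x[:,:,::-1])
E
```

```text
red (86, [227.6, 266.3], [9.4, 11.6], 26.6) [440.2 217.5  88. ] 
red (27, [319.6, 199.3], [7.6, 4.5], 26.6) [616.4  -9.1  60. ] 
orange (10, [310.0, 195.0], [7.0, 4.4], 18.4) [627.3  16.2  60. ] 
yellow (817, [277.7, 183.3], [29.9, 31.5], 23.2) [661.4 104.5  30. ] [[637.0, 157.0], [717.0, 127.0], [686.0, 51.0], [606.0, 82.0]]
yellow (36, [390.5, 266.0], [6.0, 7.0], 90.0) [ 445.9 -201.5   21. ] 
blue (34, [375.5, 268.0], [6.0, 7.0], 90.0) [ 439.9 -161.5   21. ] 
blue (238, [231.5, 265.2], [20.0, 23.9], 20.6) [440.7 220.8  22. ] [[420.0, 256.0], [479.0, 236.0], [461.0, 186.0], [403.0, 205.0]]
blue (38, [422.5, 212.5], [7.0, 7.0], 0.0) [ 588.2 -282.5   46. ] 
vial_a [438. -11.  46.]
vial_c [573. 286.  46.]
white cap [ 452. -243.   21.]
solvent [788.  46. 150.]
bay (563, [349.6, 213.1], [23.2, 26.1], 23.2) [[562.0, -48.0], [626.0, -74.0], [603.0, -131.0], [539.0, -104.0]]
```

View pics/c1.png

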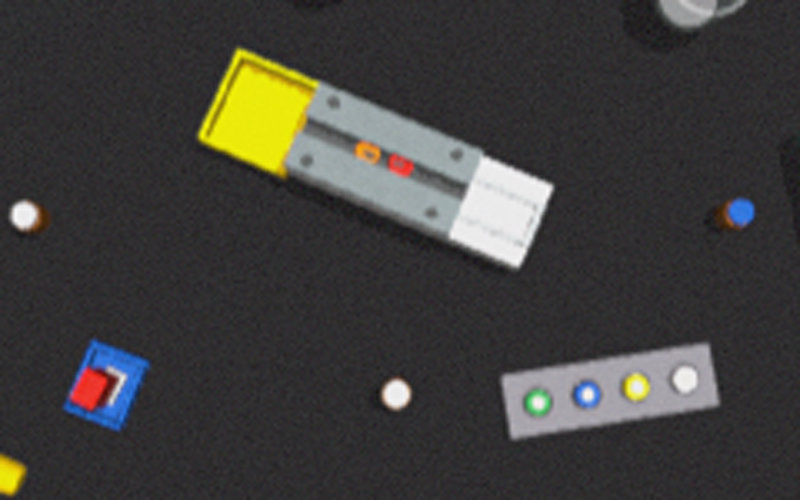

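The top crop shows the stand at about (107,386), the track running from the tray at (260,110) to the bay at (500,210), and the pockets from left to right as green, blue, yellow, white. The coarse fits agree: track yaw is about 67.7°, and bay to tray measures 208 mm against 206.5 nominal. I'll move over the middle for a closer look with the wrist camera.

Emit:
carry_out(motion=[[[1,-0.9,0],0,-1],[[1,-0.9,0],0,-1],[[1,-0.9,0],0,-1],[[1,-0.9,0],0,-1],[[1,-0.9,0],0,-1],[[1,-0.9,0],0,-1],[[1,-0.9,0],0,-1],[[1,-0.9,0],0,-1],[[1,-0.9,0],0,-1],[[1,-0.9,0],0,-1]])

```text
t: 1.4
ee_pos: [497.3, -109.2, 207.0]
ee_rot: [[0.902, 0.433, 0.0], [0.433, -0.902, -0.0], [-0.0, 0.0, -1.0]]
wrist_force: [0.7, 0.5, 0.1]
finger_gap: 0.997
```

Run:
```python
from h import *
tp=pose(); im=env.camera("wrist"); cv2.imwrite("pics/w1.png",im[:,:,::-1]); np.savez("w1.npz",p=tp[0],R=tp[1]); print(tp[0],np.round(env.observe()["joint_vel"],1))
C=cam("wrist",tp)
for n,X in(("bay",(582,-89,50)),("blue",(440,-161,21)),("stand",(440,220,22)),("tray",(661,104,30))): print(n,proj(C,X).round())
```

```text
[ 497.26525605 -109.16944189  206.99900874] [ 2.1 -0.6  0.4  0.6 -1.4  0.   9.6]
bay [336.  95.]
blue [335. 233.]
stand [18. 90.]
tray [185. -82.]
```

View pics/w1.png

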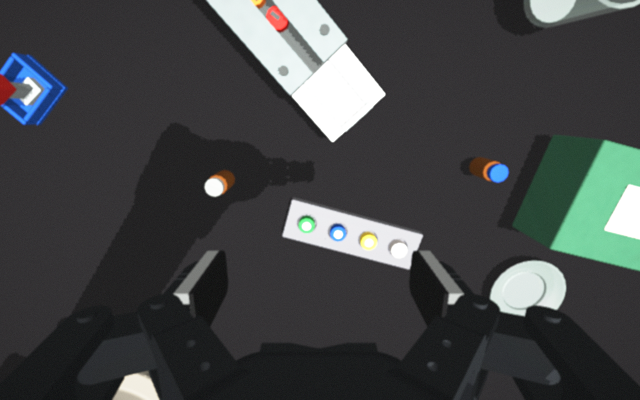

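Run:
```python
from h import *
im=load("pics/w1.png"); d=np.load("w1.npz"); C=cam("wrist",(d["p"],d["R"]))
for col in("green","blue","yellow"):
    for b in blobs(mask(im,col),20,(285,200,425,270)): print(col,b[:3],onz(C,b[1],19).round(1))
w=cv2.inRange(im,(235,235,235),(255,255,255))
b=blobs(w,500,(270,20,400,160))[0]; print(b[:4])
q=cv2.approxPolyDP(b[4],5,True)[:,0]
for p in q: print(p,"z56",onz(C,p,56).round(1),"z71",onz(C,p,71).round(1))
g=cv2.cvtColor(np.ascontiguousarray(im),cv2.COLOR_RGB2GRAY)
tray=cv2.inRange(im,(120,120,120),(215,215,215)); 
for b in blobs(tray,1500,(270,190,430,280))[:1]: print("tray",b[:4],[onz(C,p,12)[:2].round(1) for p in cv2.boxPoints(cv2.minAreaRect(b[4]))])
for v in(15,30,45): print(v,g[v,225:345].tolist())
```

```text
green (58, [306.0, 223.5], [15.0, 14.0]) [ 434.9 -123.4   19. ]
blue (189, [337.5, 232.0], [16.0, 15.0]) [ 441.6 -163.1   19. ]
yellow (43, [366.3, 236.6], [9.3, 15.6]) [ 451.5 -198.    19. ]
(4567, [338.6, 92.9], [65.9, 74.5], 48.6)
[345  44] z56 [625.5 -76.2  56. ] z71 [622.5 -76.3  71. ]
[292  95] z56 [563.  -50.1  56. ] z71 [562.9 -51.5  71. ]
[332 141] z56 [ 540.2 -104.9   56. ] z71 [ 541.2 -103.7   71. ]
[384  95] z56 [ 601.8 -131.    56. ] z71 [ 599.8 -128.5   71. ]
tray (5025, [352.2, 234.6], [136.3, 39.4], 14.7) [array([ 403.3, -103.5]), array([454.4, -94.3]), array([ 484.7, -262.3]), array([ 433.1, -278.2])]
15 [238, 238, 238, 237, 238, 238, 238, 238, 239, 238, 238, 238, 237, 237, 238, 237, 237, 237, 237, 238, 238, 239, 238, 239, 239, 239, 238, 238, 239, 237, 237, 238, 238, 238, 238, 238, 238, 233, 213, 176, 161, 155, 143, 141, 138, 140, 154, 161, 161, 160, 156, 160, 163, 163, 153, 138, 128, 123, 139, 178, 219, 238, 241, 240, 241, 240, 239, 240, 239, 240, 240, 240, 240, 240, 240, 240, 241, 240, 241, 239, 240, 239, 239, 239, 239, 238, 238, 238, 238, 238, 239, 239, 239, 239, 
[... 585 characters left out ...]
158, 158, 162, 161, 161, 158, 157, 164, 201, 235, 242, 241, 241, 241, 242, 242, 243, 243, 240, 201, 113, 59, 50, 51]
45 [52, 50, 50, 49, 54, 46, 47, 38, 35, 33, 38, 35, 35, 31, 32, 34, 33, 32, 30, 47, 104, 186, 236, 241, 242, 241, 240, 241, 241, 240, 241, 240, 241, 241, 241, 241, 241, 241, 240, 241, 240, 240, 241, 240, 240, 241, 240, 241, 241, 241, 241, 242, 241, 241, 241, 241, 241, 241, 240, 241, 241, 241, 239, 226, 196, 171, 160, 157, 157, 159, 159, 160, 159, 155, 149, 133, 113, 110, 109, 105, 104, 105, 105, 126, 179, 227, 242, 244, 245, 244, 244, 244, 244, 244, 243, 243, 243, 243, 243, 242, 243, 243, 243, 243, 244, 244, 243, 244, 243, 244, 244, 245, 244, 243, 239, 222, 193, 207, 243, 255]
```

```bash
cat >> h.py <<'E'
def plan(target,psi=None,n=10,start=None):
    """rows for a straight world move to target TCP (and tool-x yaw psi, deg) in n equal rows"""
    p,R=pose(); 
    s0=np.degrees(np.arctan2(R[1,0],R[0,0])); psi=s0 if psi is None else psi
    t=(psi-s0+180)%360-180; v=(np.array(target)-p)/n/40; out=[]
    for i in range(n):
        a=np.radians(s0+t*i/n); out.append([round(v[0]*np.cos(a)+v[1]*np.sin(a),3),round(v[0]*np.sin(a)-v[1]*np.cos(a),3),round(-v[2],3)])
    print("from",p.round(1),"psi",round(s0,2),"turn/row",round(-t/n,2)); print(out); print("total turn",round(-t,1),"t",env.observe()["t"])
E
python3 -c "
from h import *
plan((440,219,160),-18.7)"
```

```text
from [ 500.1 -100.6  207.3] psi 26.18 turn/row 4.49
[[np.float64(0.218), np.float64(-0.783), np.float64(0.118)], [np.float64(0.156), np.float64(-0.798), np.float64(0.118)], [np.float64(0.093), np.float64(-0.808), np.float64(0.118)], [np.float64(0.029), np.float64(-0.813), np.float64(0.118)], [np.float64(-0.034), np.float64(-0.812), np.float64(0.118)], [np.float64(-0.098), np.float64(-0.807), np.float64(0.118)], [np.float64(-0.161), np.float64(-0.797), np.float64(0.118)], [np.float64(-0.223), np.float64(-0.782), np.float64(0.118)], [np.float64(-0.283), np.float64(-0.762), np.float64(0.118)], [np.float64(-0.342), np.float64(-0.738), np.float64(0.118)]]
total turn 44.9 t 1.45
```

Emit:
carry_out(motion=[[[0.22,-0.81,0.12],4.45,-1],[[0.16,-0.82,0.12],4.45,-1],[[0.1,-0.83,0.12],4.45,-1],[[0.03,-0.84,0.12],4.45,-1],[[-0.03,-0.84,0.12],4.45,-1],[[-0.1,-0.83,0.12],4.45,-1],[[-0.16,-0.82,0.12],4.45,-1],[[-0.22,-0.81,0.12],4.45,-1],[[-0.28,-0.78,0.12],4.45,-1],[[-0.34,-0.76,0.12],4.45,-1]])

```text
t: 2.7
ee_pos: [438.5, 219.3, 158.7]
ee_rot: [[0.945, -0.326, -0.0], [-0.326, -0.945, -0.0], [-0.0, 0.0, -1.0]]
wrist_force: [0.7, 0.1, -0.6]
finger_gap: 1.001
```

Run:
```python
from h import *
env.camera("top")
tp=pose(); im=env.camera("wrist"); cv2.imwrite("pics/w2.png",im[:,:,::-1]); np.savez("w2.npz",p=tp[0],R=tp[1]); print(tp[0].round(1),tp[1].round(3).tolist())
C=cam("wrist",tp)
for n,z in(("red",90),("blue",22)):
    for b in blobs(mask(im,n),100)[:3]: print(n,b[:4],onz(C,b[1],z).round(1),[onz(C,q,z)[:2].round(1).tolist() for q in cv2.boxPoints(cv2.minAreaRect(b[4]))])
```

```text
[437.  224.4 158.5] [[0.946, -0.324, -0.001], [-0.324, -0.946, 0.003], [-0.002, -0.002, -1.0]]
red (976, [323.2, 192.3], [26.3, 43.9], 7.1) [444.1 217.4  90. ] [[432.4, 234.7], [464.4, 218.9], [455.5, 200.7], [423.0, 215.7]]
blue (1746, [320.5, 177.0], [49.0, 60.0], 0.0) [442.6 219.8  22. ] [[420.9, 253.7], [478.5, 232.8], [463.1, 187.6], [404.7, 206.0]]
```

View pics/w2.png

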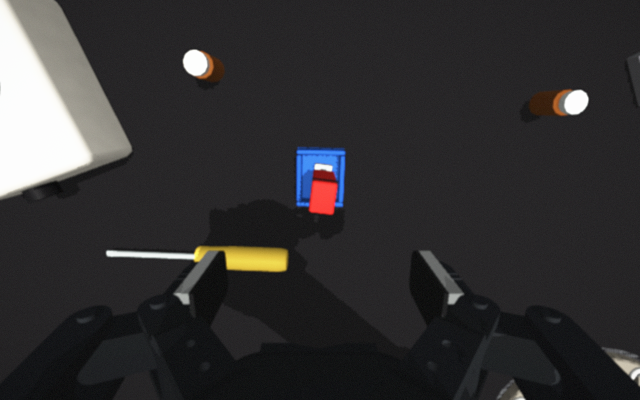

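Run:
```python
from h import *
im=load("pics/w2.png"); d=np.load("w2.npz"); C=cam("wrist",(d["p"],d["R"]))
m=mask(im,"red"); b=blobs(m,100)[0]; print([round(float(x),1) for x in np.median(im[m>0],axis=0)])
print(im[165:220:3,323,0].tolist())
for thr in(140,170,200):
    mm=m*(im[:,:,0]>thr).astype(np.uint8); b=blobs(mm,50)
    if b: b=b[0]; P=[onz(C,q,93)[:2] for q in cv2.boxPoints(cv2.minAreaRect(b[4]))]; print(thr,b[:4],onz(C,b[1],93).round(1),[p.round(1).tolist() for p in P],[ (round(np.linalg.norm(P[i]-P[i-1]),1),round(np.degrees(np.arctan2(*(P[i]-P[i-1])[::-1])),1)) for i in range(4)])
x=cv2.resize(im[140:230,270:370],(800,720),interpolation=cv2.INTER_CUBIC)[:600]; cv2.imwrite("pics/c2.png",x[:,:,::-1])
# triangulate red with top
T=load("pics/top0.png"); print([onz(cam("top"),(227.6,266.3),z).round(1) for z in (90,93)])
```

```text
[252.0, 67.0, 61.0]
[238, 233, 126, 129, 125, 93, 250, 253, 253, 253, 253, 253, 253, 253, 252, 253, 184, 23, 26]
140 (747, [322.7, 197.1], [24.9, 32.5], 7.1) [441.3 218.8  93. ] [[433.7, 233.4], [457.3, 221.8], [448.8, 204.6], [424.9, 215.7]] [(np.float64(19.8), np.float64(63.7)), (np.float64(26.3), np.float64(-26.2)), (np.float64(19.2), np.float64(-116.1)), (np.float64(26.4), np.float64(155.1))]
170 (733, [322.7, 197.2], [24.9, 32.0], 7.1) [441.3 218.8  93. ] [[433.8, 233.3], [457.0, 221.9], [448.6, 204.7], [425.0, 215.6]] [(np.float64(19.8), np.float64(63.7)), (np.float64(25.9), np.float64(-26.2)), (np.float64(19.2), np.float64(-116.1)), (np.float64(26.0), np.float64(155.1))]
200 (698, [322.8, 197.1], [24.4, 31.0], 7.1) [441.3 218.7  93. ] [[434.1, 232.8], [456.6, 221.8], [448.3, 204.9], [425.5, 215.5]] [(np.float64(19.4), np.float64(63.7)), (np.float64(25.1), np.float64(-26.1)), (np.float64(18.8), np.float64(-116.1)), (np.float64(25.2), np.float64(155.1))]
[array([440.3, 217.1,  90. ]), array([440.4, 216.4,  93. ])]
```

View pics/c2.png

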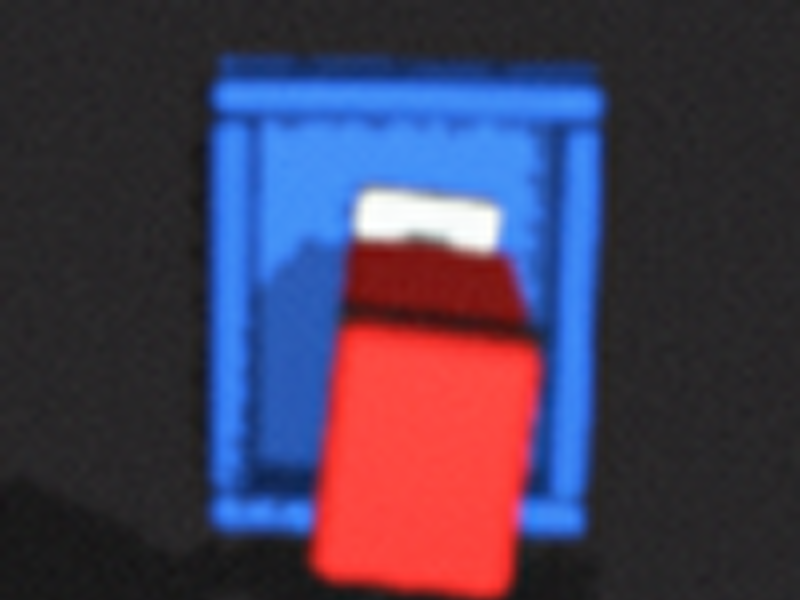

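```bash
python3 -c "
from h import *
plan((441,218.6,57),-26.1,5)"
```

```text
from [437.5 222.4 158.7] psi -18.61 turn/row 1.5
[[np.float64(0.023), np.float64(0.012), np.float64(0.508)], [np.float64(0.023), np.float64(0.012), np.float64(0.508)], [np.float64(0.023), np.float64(0.011), np.float64(0.508)], [np.float64(0.024), np.float64(0.01), np.float64(0.508)], [np.float64(0.024), np.float64(0.01), np.float64(0.508)]]
total turn 7.5 t 2.8
```

Run:
```python
from h import *
p=np.array([292.275,-608.46,207.008]);a=25.64
r=[(1,-.9,0,0)]*10+[(x,y,.12,4.45) for x,y in zip([.22,.16,.1,.03,-.03,-.1,-.16,-.22,-.28,-.34],[-.81,-.82,-.83,-.84,-.84,-.83,-.82,-.81,-.78,-.76])]
for x,y,z,t in r:
    c,s=np.cos(np.radians(a)),np.sin(np.radians(a)); p+=40*np.array([x*c+y*s,x*s-y*c,-z]); a-=t
print(p,a)
```

```text
[439.01258088 218.65153089 159.008     ] -18.859999999999996
```

Emit:
carry_out(motion=[[[0.05,-0.02,0.2],3.6,-1],[[0,0,0.5],3.6,-1],[[0,0,0.6],0,-1],[[0,0,0.6],0,-1],[[0,0,0.45],0,-1],[[0,0,0.2],0,-1],[[0,0,0],0,-1],[[0,0,0],0,1],[[0,0,0],0,1],[[0,0,0],0,1]])

```text
t: 4.05
ee_pos: [441.2, 218.9, 57.4]
ee_rot: [[0.898, -0.439, 0.001], [-0.439, -0.898, 0.0], [0.001, -0.001, -1.0]]
wrist_force: [-0.0, -0.4, -0.1]
finger_gap: 0.377
```

Emit:
carry_out(motion=[[[0,0,0],0,1],[[0,0,0],0,1],[[0,0,0],0,1],[[0,0,0],0,1],[[0,0,-0.1],0,1],[[0,0,-0.3],0,1],[[0,0,-0.5],0,1],[[0,0,-0.6],0,1],[[0,0,-0.6],0,1],[[0,0,-0.3],0,1]])

```text
t: 5.3
ee_pos: [441.4, 219.1, 154.6]
ee_rot: [[0.898, -0.439, 0.002], [-0.439, -0.898, 0.001], [0.001, -0.002, -1.0]]
wrist_force: [0.6, 0.9, -1.7]
finger_gap: 0.217
```

```bash
cat >> h.py <<'E'
def planc(p0,s0,target,psi,n):
    p0=np.array(p0,float); t=psi-s0; v=(np.array(target)-p0)/n/40
    for i in range(n):
        a=np.radians(s0+t*i/n); print([round(float(x),2) for x in (v[0]*np.cos(a)+v[1]*np.sin(a),v[0]*np.sin(a)-v[1]*np.cos(a),-v[2])],end=",")
    print("turn/row",round(-t/n,2))
def run(p,a,rows):
    p=np.array(p,float)
    for (x,y,z),t,*_ in rows:
        c,s=np.cos(np.radians(a)),np.sin(np.radians(a)); p+=40*np.array([x*c+y*s,x*s-y*c,-z]); a-=t
    print("cmd",p.round(2),round(a,2)); return p,a
E
python3 -c "
from h import *
planc((441.2,218.8,153),-26.06,(583,-88,153),67.4,10)"
```

```text
[0.66, 0.53, -0.0],[0.56, 0.63, -0.0],[0.45, 0.72, -0.0],[0.33, 0.78, -0.0],[0.2, 0.82, -0.0],[0.06, 0.84, -0.0],[-0.08, 0.84, -0.0],[-0.21, 0.82, -0.0],[-0.34, 0.77, -0.0],[-0.46, 0.71, -0.0],turn/row -9.35
```

Emit:
carry_out(motion=[[[0.66,0.53,0],-9.35,1],[[0.56,0.63,0],-9.35,1],[[0.45,0.72,0],-9.35,1],[[0.33,0.78,0],-9.35,1],[[0.2,0.82,0],-9.35,1],[[0.06,0.84,0],-9.35,1],[[-0.08,0.84,0],-9.35,1],[[-0.21,0.82,0],-9.35,1],[[-0.34,0.77,0],-9.35,1],[[-0.46,0.71,0],-9.35,1]])

```text
t: 6.55
ee_pos: [583.3, -88.7, 152.7]
ee_rot: [[0.378, 0.926, -0.001], [0.926, -0.378, 0.0], [-0.0, -0.001, -1.0]]
wrist_force: [0.5, 0.7, -1.1]
finger_gap: 0.215
```

Run:
```python
from h import *
for i in range(6): env.camera("top")
tp=pose(); im=env.camera("wrist"); cv2.imwrite("pics/w3.png",im[:,:,::-1]); np.savez("w3.npz",p=tp[0],R=tp[1]); print(tp[0].round(1),tp[1].round(3).tolist(),env.observe()["t"])
```

```text
[582.9 -86.5 152.8] [[0.383, 0.924, -0.001], [0.924, -0.383, 0.001], [0.0, -0.001, -1.0]] 6.9
```

View pics/w3.png

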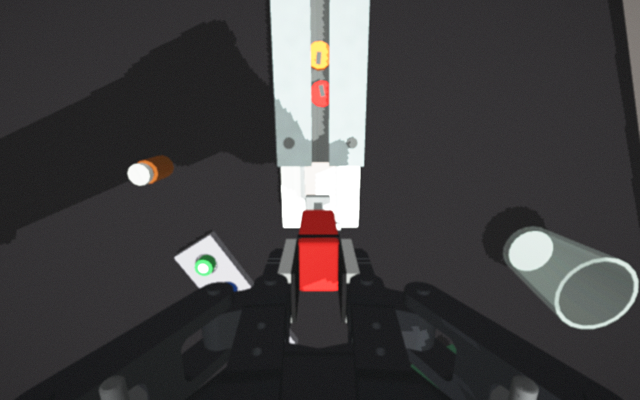

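Run:
```python
from h import *
im=load("pics/w3.png"); d=np.load("w3.npz"); p,R=d["p"],d["R"]; C=cam("wrist",(p,R))
g=cv2.GaussianBlur(cv2.cvtColor(np.ascontiguousarray(im),cv2.COLOR_RGB2GRAY),(3,3),0).astype(float)
def cross(line,lo,hi,sgn):
    dd=np.diff(line[lo:hi])*sgn; k=int(dd.argmax()); return lo+k+0.5
E={"L":[], "R":[], "tl":[], "tr":[]}
for v in range(4,162,4):
    if 35<v<112: t=False
    else: t=True
    L=g[v]; E["L"].append((cross(L,262,290,1),v)); E["R"].append((cross(L,350,380,-1),v))
    if t: E["tl"].append((cross(L,300,320,-1),v)); E["tr"].append((cross(L,321,345,1),v))
lines={}
for k,a in E.items():
    P=np.array([onz(C,q,71)[:2] for q in a]); 
    l=cv2.fitLine(P.astype(np.float32),cv2.DIST_HUBER,0,0.01,0.01).ravel(); 
    l=l if l[1]>0 else -l.__class__(l) if False else l
    dr=l[:2]*np.sign(l[1]); lines[k]=(dr,l[2:]); print(k,"yaw",round(np.degrees(np.arctan2(dr[1],dr[0])),2),"n",len(P))
yaw=np.mean([np.degrees(np.arctan2(l[0][1],l[0][0])) for l in lines.values()]); u=np.array([np.cos(np.radians(yaw)),np.sin(np.radians(yaw))]); n=np.array([-u[1],u[0]])
off={k:l[1]@n for k,l in lines.items()}; print("yaw",yaw,{k:round(float(o),1) for k,o in off.items()},"TCP off",round(p[:2]@n,1),"tool yaw",np.degrees(np.arctan2(R[1,0],R[0,0])))
col=g[120:240,290]; print("end edges col290",[ (120+int(i),round(float(x))) for i,x in enumerate(np.diff(col)) if abs(x)>12])
col=g[120:240,350]; print("end edges col350",[ (120+int(i),round(float(x))) for i,x in enumerate(np.diff(col)) if abs(x)>12])
for nm,q,z in(("grey end",(320,165.5),71),("stop end",(300,226.5),56)): X=onz(C,q,z)[:2]; print(nm,(X-p[:2])@u)
for c,lo in(("red",(300,75,340,110)),("orange",(300,35,340,75))):
    b=blobs(mask(im,c),20,lo)[0]; X=onz(C,b[1],62)[:2]; print(c,b[:3],((X-p[:2])@u).round(1))
h=blobs(mask(im,"red")*(im[:,:,0]>200).astype(np.uint8),100,(280,200,360,310))[0]; print("handle",h[:4],[onz(C,q,190).round(1) for q in [h[1]]])
ft=cv2.inRange(im[195:212,295:340],(120,120,120),(225,225,225)); print(im[196:212:2,318].tolist())
```

```text
L yaw 67.83 n 40
R yaw 67.85 n 40
tl yaw 67.98 n 21
tr yaw 68.01 n 21
yaw 67.915985 {'L': -539.5, 'R': -610.1, 'tl': -567.9, 'tr': -581.4} TCP off -572.6 tool yaw 67.4682720127753
end edges col290 [(136, -20), (137, -25), (138, -16), (147, 22), (148, 25), (149, 14), (164, 15), (165, 28), (166, 21), (226, -30), (227, -80), (228, -72), (229, -21), (237, 21), (238, 26)]
end edges col350 [(135, -14), (136, -30), (137, -27), (146, 17), (147, 36), (148, 28), (226, -47), (227, -83), (228, -56), (237, 16), (238, 22)]
grey end 27.043936413307428
stop end -31.417830437766163
red (379, [320.0, 93.0], [26.0, 16.0]) 83.1Traceback (most recent call last):
  File "<stdin>", line 24, in <module>
IndexError: list index out of range
```

The wrist picture shows the slot running vertically at column 320, with red at (320,93), nearer the bay, and orange at (320,55). The foot is over the bay at (318,203). Outer width measures 70.6 and throat 13.5, matching the given sizes. I'll correct about 1.6 mm sideways and 0.45° in yaw, then lower.

Emit:
carry_out(motion=[[[0,0.04,0],-0.45,1],[[0,0,0.1],0,1],[[0,0,0.2],0,1],[[0,0,0.25],0,1],[[0,0,0.25],0,1],[[0,0,0.2],0,1],[[0,0,0.1],0,1],[[0,0,0.1],0,1],[[0,0,0],0,1],[[0,0,0],0,1]])

```text
t: 8.15
ee_pos: [585.1, -88.3, 105.3]
ee_rot: [[0.376, 0.927, 0.001], [0.927, -0.376, -0.0], [0.0, 0.001, -1.0]]
wrist_force: [0.2, 0.4, -1.0]
finger_gap: 0.217
```

Run:
```python
from h import *
tp=pose(); im=env.camera("wrist"); cv2.imwrite("pics/w4.png",im[:,:,::-1]); sc=env.camera("scene"); np.savez("w4.npz",p=tp[0],R=tp[1]); print(tp[0].round(1),env.observe()["wrist_force"])
a=cv2.resize(im[40:290,220:420],(480,600)); S=cam("scene"); u,v=proj(S,(583,-88,70)).astype(int)
b=cv2.resize(sc[v-45:v+45,u-24:u+24],(320,600),interpolation=cv2.INTER_CUBIC); cv2.imwrite("pics/c4.png",np.hstack([a,b])[:,:,::-1])
```

```text
[585.1 -88.3 105.3] [ 0.05490224 -0.05963207 -1.47142669]
```

View pics/c4.png

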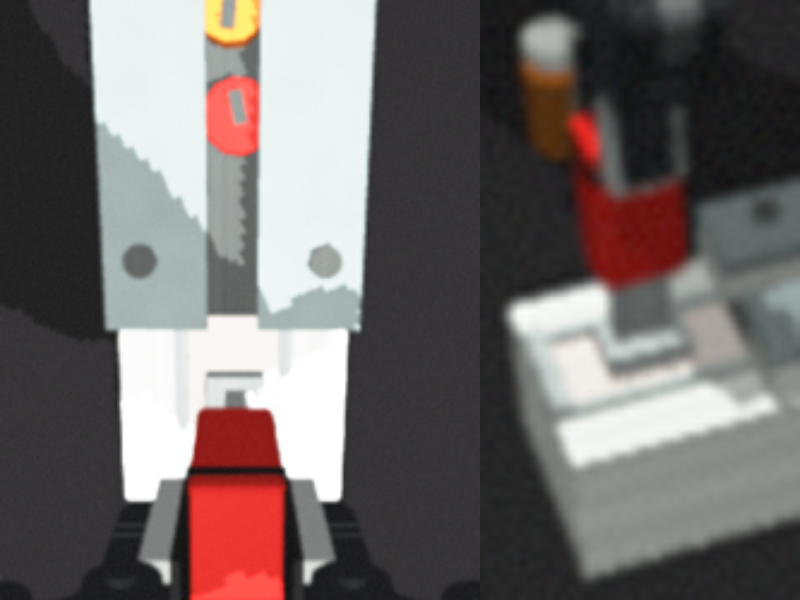

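The foot is centred on the throat (crop columns 233.5 and 232.5) and there is no contact force, so I'll push.

Emit:
carry_out(motion=[[[0.1,0,0],0,1],[[0.2,0,0],0,1],[[0.25,0,0],0,1],[[0.25,0,0],0,1],[[0.25,0,0],0,1],[[0.25,0,0],0,1],[[0.25,0,0],0,1],[[0.25,0,0],0,1],[[0.25,0,0],0,1],[[0.2,0,0],0,1]])

```text
t: 9.5
ee_pos: [619.0, -4.2, 105.0]
ee_rot: [[0.376, 0.927, 0.0], [0.927, -0.376, 0.0], [0.0, 0.0, -1.0]]
wrist_force: [0.8, -0.3, -1.5]
finger_gap: 0.214
```

Emit:
carry_out(motion=[[[0.2,0,0],0,1],[[0.25,0,0],0,1],[[0.25,0,0],0,1],[[0.25,0,0],0,1],[[0.25,0,0],0,1],[[0.25,0,0],0,1],[[0.25,0,0],0,1],[[0.25,0,0],0,1],[[0.25,0,0],0,1],[[0.25,0,0],0,1]])

```text
t: 10.75
ee_pos: [655.9, 86.5, 105.0]
ee_rot: [[0.376, 0.927, -0.0], [0.927, -0.376, -0.0], [-0.0, 0.0, -1.0]]
wrist_force: [-0.0, 0.3, -2.3]
finger_gap: 0.214
```

Run:
```python
from h import *
tp=pose(); im=env.camera("wrist"); cv2.imwrite("pics/w5.png",im[:,:,::-1]); sc=env.camera("scene"); tpim=env.camera("top"); print(tp[0].round(1),env.observe()["wrist_force"])
S=cam("scene"); u,v=proj(S,(655,85,50)).astype(int)
b=cv2.resize(sc[v-50:v+50,u-40:u+40],(440,550),interpolation=cv2.INTER_CUBIC)
a=cv2.resize(im[0:400,170:430],(357,550)); cv2.imwrite("pics/c5.png",np.hstack([a,b])[:,:,::-1])
```

```text
[655.9  86.5 105. ] [ 0.14359793  0.05538081 -2.02568044]
```

View pics/c5.png

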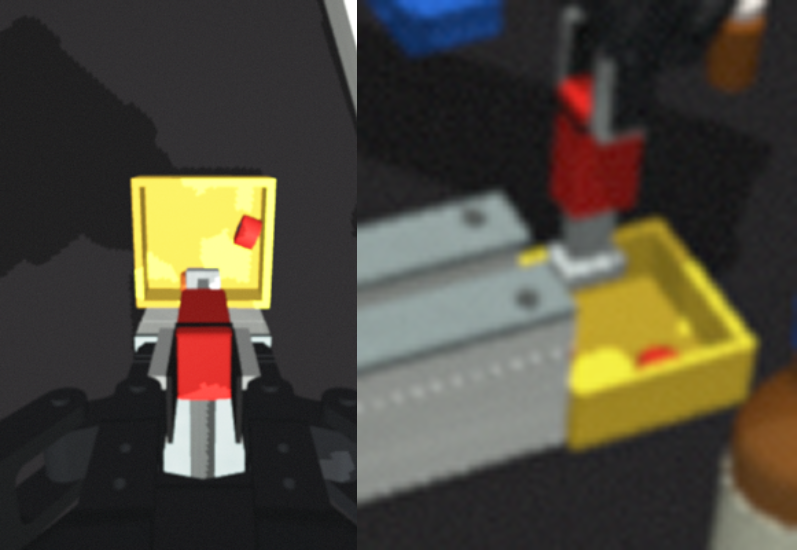

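Red is in the tray at (248,231) and the foot is past the end. A little orange shows beside the foot at (185,280). I'll go slightly further, lift clear and check.

Emit:
carry_out(motion=[[[0.15,0,0],0,1],[[0.05,0,0],0,1],[[0,0,0],0,1],[[0,0,-0.1],0,1],[[0,0,-0.2],0,1],[[0,0,-0.3],0,1],[[0,0,-0.4],0,1],[[0,0,-0.4],0,1],[[0,0,-0.3],0,1],[[0,0,-0.1],0,1]])

```text
t: 12.15
ee_pos: [659.2, 93.5, 178.4]
ee_rot: [[0.376, 0.927, 0.002], [0.927, -0.376, 0.0], [0.001, 0.002, -1.0]]
wrist_force: [0.3, -0.1, -1.4]
finger_gap: 0.215
```

Run:
```python
from h import *
tp=pose(); im=env.camera("wrist"); cv2.imwrite("pics/w6.png",im[:,:,::-1]); sc=env.camera("scene"); cv2.imwrite("pics/s6.png",sc[:,:,::-1]); o=env.observe(); print(tp[0].round(1),o["wrist_force"],o["finger_gap"])
C=cam("wrist",tp);S=cam("scene")
for c in("red","orange"):
    for b in blobs(mask(im,c),20)[:3]: print("wrist",c,b[:3],onz(C,b[1],10).round())
    for b in blobs(mask(sc,c),5)[:6]: print("scene",c,b[:3],onz(S,b[1],10).round())
print("tray corners scene",[proj(S,(660+a*.376-b*.927,102+a*.927+b*.376,4)).round() for a,b in((-36,-36),(36,-36),(36,36),(-36,36))])
k=(442,219.5)
a=run((0,0,0),0,[])
planc(tp[0],67.9,(442,219.5,150),-18.9,10)
```

```text
[659.2  93.5 178.4] [ 0.95107701 -0.45404787 -1.90964888] 0.212169977209466
wrist red (1991, [318.0, 264.5], [53.0, 40.0]) [619.  -6.  10.]
wrist red (738, [318.0, 221.5], [23.0, 36.0]) [640.  44.  10.]
wrist red (157, [342.7, 163.4], [11.5, 16.2]) [690.  97.  10.]
scene red (298, [366.5, 147.5], [27.0, 17.0]) [494. 302.  10.]
wrist orange (2929, [477.6, 185.0], [64.6, 64.8]) [821.  17.  10.]
wrist orange (138, [154.2, 23.5], [16.7, 27.4]) [569. 293.  10.]
wrist orange (109, [312.6, 190.3], [9.4, 16.5]) [648.  81.  10.]
scene orange (3507, [52.7, 46.6], [67.1, 128.7]) [-777.  -58.   10.]
scene orange (640, [399.8, 232.3], [28.4, 29.5]) [751. 114.  10.]
scene orange (396, [194.3, 31.3], [18.2, 27.0]) [-564.  427.   10.]
scene orange (139, [192.7, 292.9], [16.1, 14.5]) [ 585. -282.   10.]
scene orange (96, [260.0, 188.0], [14.0, 10.0]) [433.  -9.  10.]
scene orange (89, [385.9, 161.2], [9.3, 13.5]) [569. 292.  10.]
tray corners scene [array([356., 231.]), array([386., 222.]), array([371., 202.]), array([342., 209.])]
cmd [0. 0. 0.] 0
[0.09, -0.62, 0.07],[-0.01, -0.63, 0.07],[-0.1, -0.62, 0.07],[-0.19, -0.6, 0.07],[-0.28, -0.56, 0.07],[-0.36, -0.51, 0.07],[-0.44, -0.45, 0.07],[-0.5, -0.38, 0.07],[-0.55, -0.3, 0.07],[-0.59, -0.21, 0.07],turn/row 8.68
```

Emit:
carry_out(motion=[[[0.09,-0.62,0.07],8.68,1],[[-0.01,-0.63,0.07],8.68,1],[[-0.1,-0.62,0.07],8.68,1],[[-0.19,-0.6,0.07],8.68,1],[[-0.28,-0.56,0.07],8.68,1],[[-0.36,-0.51,0.07],8.68,1],[[-0.44,-0.45,0.07],8.68,1],[[-0.5,-0.38,0.07],8.68,1],[[-0.55,-0.3,0.07],8.68,1],[[-0.59,-0.21,0.07],8.68,1]])

```text
t: 13.5
ee_pos: [440.4, 219.6, 148.4]
ee_rot: [[0.945, -0.328, -0.001], [-0.328, -0.945, -0.0], [-0.001, 0.001, -1.0]]
wrist_force: [-0.4, -0.3, -1.3]
finger_gap: 0.214
```

Run:
```python
from h import *
t=env.camera("top"); cv2.imwrite("pics/t7.png",t[:,:,::-1]); C=cam("top"); env.camera("top");env.camera("top");env.camera("top")
tp=pose(); im=env.camera("wrist"); cv2.imwrite("pics/w7.png",im[:,:,::-1]); W=cam("wrist",tp)
print(tp[0].round(1),np.degrees(np.arctan2(tp[1][1,0],tp[1][0,0])),env.observe()["t"])
for c in("red","orange"):
    for b in blobs(mask(t,c),3,(255,150,370,235))[:4]: print("top",c,b[:3],onz(C,b[1],12).round())
b=blobs(mask(im,"blue"),400,(250,100,400,260))[0]; print("stand",b[:4],onz(W,b[1],22).round(1),[onz(W,q,22)[:2].round(1).tolist() for q in cv2.boxPoints(cv2.minAreaRect(b[4]))])
```

```text
[441.5 219.3 148.8] -18.729960801180454 13.75
top red (13, [280.5, 174.0], [4.9, 3.5]) [690.  99.  12.]
top orange (3, [286.8, 189.7], [3.0, 5.8]) [647.  81.  12.]
stand (2404, [316.5, 185.0], [51.0, 62.0], 0.0) [442.8 219.8  22. ] [[420.8, 254.3], [479.1, 233.0], [463.6, 187.2], [404.3, 205.9]]
```

Both caps are in the tray: the wrist and top views agree on red at (690,98) and orange at (648,81) at floor height. Next I'll set the scraper down in the stand.

Emit:
carry_out(motion=[[[0.03,0,0.2],0,1],[[0,0,0.5],0,1],[[0,0,0.5],0,1],[[0,0,0.45],0,1],[[0,0,0.3],0,1],[[0,0,0.2],0,1],[[0,0,0.07],0,1],[[0,0,0.05],0,1],[[0,0,0],0,1],[[0,0,0],0,1]])

```text
t: 15.0
ee_pos: [443.0, 219.1, 58.6]
ee_rot: [[0.946, -0.324, 0.001], [-0.324, -0.946, 0.0], [0.001, -0.001, -1.0]]
wrist_force: [0.1, 0.2, -1.4]
finger_gap: 0.21
```

Emit:
carry_out(motion=[[[0,0,0.02],0,1],[[0,0,0.01],0,1],[[0,0,0],0,1],[[0,0,0],0,0.3],[[0,0,0],0,-0.2],[[0,0,0],0,-0.6],[[0,0,0],0,-1],[[0,0,0],0,-1],[[0,0,0],0,-1],[[0,0,0],0,-1]])

```text
t: 16.25
ee_pos: [442.7, 218.9, 57.0]
ee_rot: [[0.946, -0.324, -0.0], [-0.324, -0.946, -0.0], [-0.0, 0.0, -1.0]]
wrist_force: [1.0, 0.1, 0.5]
finger_gap: 1.0
```

Emit:
carry_out(motion=[[[0,0,-0.1],0,-1],[[0,0,-0.3],0,-1],[[0,0,-0.5],0,-1],[[0,0,-0.6],0,-1],[[0,0,-0.6],0,-1],[[0,0,-0.5],0,-1],[[0,0,-0.3],0,-1],[[0,0,-0.1],0,-1],[[0,0,0],0,-1],[[0,0,0],0,-1]])

```text
t: 17.5
ee_pos: [442.3, 218.7, 176.3]
ee_rot: [[0.946, -0.324, -0.001], [-0.324, -0.946, -0.001], [-0.001, 0.001, -1.0]]
wrist_force: [0.5, 0.2, -0.3]
finger_gap: 0.998
```

Run:
```python
from h import *
tp=pose(); im=env.camera("wrist"); cv2.imwrite("pics/w8.png",im[:,:,::-1]); W=cam("wrist",tp); print(tp[0].round(1))
m=mask(im,"red")*(im[:,:,0]>170).astype(np.uint8); b=blobs(m,50)[0]; P=[onz(W,q,93)[:2] for q in cv2.boxPoints(cv2.minAreaRect(b[4]))]
print("handle top",b[:4],onz(W,b[1],93).round(1),[round(float(np.linalg.norm(P[i]-P[i-1])),1) for i in range(4)])
# w1 refit of blue cap: dot + blue, target
im=load("pics/w1.png"); d=np.load("w1.npz"); C=cam("wrist",(d["p"],d["R"]))
m=mask(im,"blue",80,40); bb=blobs(m,30,(320,215,355,250))[0]; print(bb[:3],onz(C,bb[1],18).round(1))
planc(tp[0],-18.7,(441,-164,120),10,8)
```

```text
[442.3 218.7 176.3]
handle top (598, [317.0, 197.0], [28.0, 22.0], 90.0) [443.4 218.6  93. ] [24.4, 18.2, 24.4, 18.7]
(202, [337.2, 232.2], [16.3, 15.6]) [ 441.4 -162.8   18. ]
[0.38, 1.13, 0.18],[0.31, 1.16, 0.18],[0.23, 1.17, 0.18],[0.16, 1.19, 0.18],[0.09, 1.19, 0.18],[0.01, 1.2, 0.18],[-0.06, 1.19, 0.18],[-0.14, 1.19, 0.18],turn/row -3.59
```

Run:
```python
from h import *
planc((442.3,218.7,176.3),-18.7,(475,10,150),86.3,10)
planc((475,10,150),86.3,(441.5,-163,100),100,8)
```

```text
[0.24, 0.47, 0.07],[0.16, 0.5, 0.07],[0.06, 0.52, 0.07],[-0.04, 0.53, 0.07],[-0.13, 0.51, 0.07],[-0.22, 0.48, 0.07],[-0.31, 0.43, 0.07],[-0.38, 0.37, 0.07],[-0.44, 0.29, 0.07],[-0.49, 0.21, 0.07],turn/row -10.5
[-0.55, -0.07, 0.16],[-0.54, -0.09, 0.16],[-0.54, -0.1, 0.16],[-0.54, -0.12, 0.16],[-0.53, -0.13, 0.16],[-0.53, -0.15, 0.16],[-0.53, -0.17, 0.16],[-0.52, -0.18, 0.16],turn/row -1.71
```

Emit:
carry_out(motion=[[[0.24,0.47,0.07],-10.5,-1],[[0.16,0.5,0.07],-10.5,-1],[[0.06,0.52,0.07],-10.5,-1],[[-0.04,0.53,0.07],-10.5,-1],[[-0.13,0.51,0.07],-10.5,-0.5],[[-0.22,0.48,0.07],-10.5,0],[[-0.31,0.43,0.07],-10.5,0],[[-0.38,0.37,0.07],-10.5,0],[[-0.44,0.29,0.07],-10.5,0],[[-0.49,0.21,0.07],-10.5,0]])

```text
t: 18.8
ee_pos: [474.3, 9.5, 148.4]
ee_rot: [[0.062, 0.998, -0.001], [0.998, -0.062, 0.0], [0.0, -0.001, -1.0]]
wrist_force: [-0.4, -0.8, -0.1]
finger_gap: 0.498
```

Emit:
carry_out(motion=[[[-0.55,-0.07,0.16],-1.71,0],[[-0.54,-0.09,0.16],-1.71,0],[[-0.54,-0.1,0.16],-1.71,0],[[-0.54,-0.12,0.16],-1.71,0],[[-0.53,-0.13,0.16],-1.71,0],[[-0.53,-0.15,0.16],-1.71,0],[[-0.53,-0.17,0.16],-1.71,0],[[-0.52,-0.18,0.16],-1.71,0],[[0,0,0],0,0],[[0,0,0],0,0]])

```text
t: 20.05
ee_pos: [440.6, -162.0, 97.8]
ee_rot: [[-0.17, 0.985, -0.0], [0.985, 0.17, 0.001], [0.001, 0.0, -1.0]]
wrist_force: [-0.1, 0.5, 0.9]
finger_gap: 0.496
```

Run:
```python
from h import *
env.camera("top");tp=pose(); im=env.camera("wrist"); cv2.imwrite("pics/w9.png",im[:,:,::-1]); W=cam("wrist",tp); np.savez("w9.npz",p=tp[0],R=tp[1]); print(tp[0].round(1),env.observe()["finger_gap"])
for c in("blue","green","yellow"):
    for b in blobs(mask(im,c,80,40),60)[:3]: print(c,b[:4],onz(W,b[1],21).round(1),onz(W,b[1],16).round(1))
tr=cv2.inRange(im,(100,100,100),(225,225,225)); b=blobs(tr,3000)[0]; P=[onz(W,q,12)[:2] for q in cv2.boxPoints(cv2.minAreaRect(b[4]))]; print("tray",b[:4],[p.round(1).tolist() for p in P])
```

```text
[ 440.8 -161.8   97.9] 0.5028629398004572
blue (462, [317.0, 199.5], [25.0, 24.0], 90.0) [ 439.9 -162.3   21. ] [ 440.1 -163.7   16. ]
green (465, [316.5, 151.5], [25.0, 23.0], 90.0) [ 432.9 -123.7   21. ] [ 432.9 -124.4   16. ]
green (305, [455.0, 392.5], [13.0, 36.0], 90.0) [ 610.1 -336.7   21. ] [ 613.8 -341.7   16. ]
yellow (431, [317.2, 242.8], [23.0, 24.7], 14.0) [ 446.6 -200.2   21. ] [ 447.  -202.4   16. ]
tray (18271, [565.8, 104.1], [143.6, 217.7], 36.4) [[534.2, -105.4], [589.1, 28.3], [696.5, -8.9], [655.3, -159.9]]
```

View pics/w9.png

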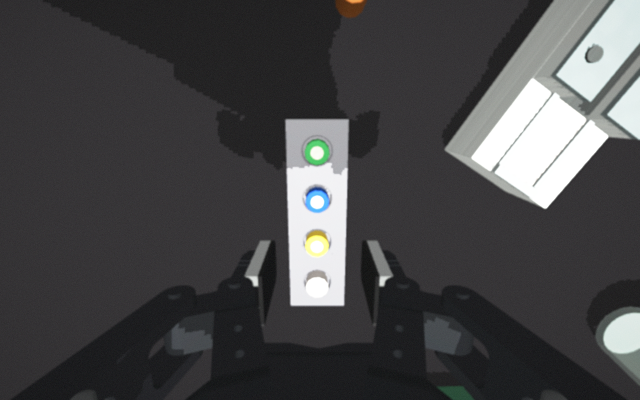

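The blue cap is at (317,200) with its dot at (317,202), centred between the half-open pads and clear of its neighbours at v 151 and 243. I'll descend and grip.

Emit:
carry_out(motion=[[[-0.05,-0.03,0.2],0,0],[[0,0,0.45],0,0],[[0,0,0.5],0,0],[[0,0,0.4],0,0],[[0,0,0.2],0,0],[[0,0,0.1],0,0],[[0,0,0.03],0,0],[[0,0,0],0,0],[[0,0,0],0,1],[[0,0,0],0,1]])

```text
t: 21.4
ee_pos: [439.7, -165.1, 22.9]
ee_rot: [[-0.17, 0.985, 0.0], [0.985, 0.17, -0.0], [-0.0, 0.0, -1.0]]
wrist_force: [0.0, -0.8, -0.6]
finger_gap: 0.078
```

Emit:
carry_out(motion=[[[0,0,0],0,1],[[0,0,0],0,1],[[0,0,0],0,1],[[0,0,0],0,1],[[0,0,-0.05],0,1],[[0,0,-0.2],0,1],[[0,0,-0.4],0,1],[[0,0,-0.6],0,1],[[0,0,-0.6],0,1],[[0,0,-0.4],0,1]])

```text
t: 22.65
ee_pos: [440.2, -165.2, 114.6]
ee_rot: [[-0.17, 0.985, 0.002], [0.985, 0.17, -0.001], [-0.001, 0.002, -1.0]]
wrist_force: [0.1, -0.7, 0.2]
finger_gap: 0.0
```

Run:
```python
from h import *
for i in range(3): env.camera("top")
tp=pose(); im=env.camera("wrist"); cv2.imwrite("pics/w10.png",im[:,:,::-1]); W=cam("wrist",tp); print(tp[0].round(1),env.observe()["finger_gap"],env.observe()["t"])
for b in blobs(mask(im,"blue",80,40),30)[:3]: print(b[:4],onz(W,b[1],tp[0][2]).round(1))
# bay centre: from w3 fit
d=np.load("w3.npz"); yaw=np.radians(67.92); u=np.array([np.cos(yaw),np.sin(yaw)]); n=np.array([-u[1],u[0]])
c=-106.5; x0=d["p"][:2]@u+(-106.5+107.3); bay=u*x0+n*(-574.7); print("bay",bay)
planc(tp[0],99.9,(bay[0],bay[1],125),67.9,6)
```

```text
[ 440.1 -165.3  113.5] 0.005431323993435135 22.85
(408, [318.0, 190.5], [23.0, 22.0], 90.0) [ 435.5 -138.7  113.5]
bay [585.0918173  -86.50918657]
[0.22, 0.65, -0.05],[0.28, 0.63, -0.05],[0.34, 0.6, -0.05],[0.39, 0.57, -0.05],[0.44, 0.53, -0.05],[0.49, 0.48, -0.05],turn/row 5.33
```

Run:
```python
from h import *
tp=pose(); W=cam("wrist",tp); im=load("pics/w10.png"); print(onz(W,(318,190.5),21).round(1), onz(W,(318,190.5),16).round(1))
old=load("pics/w9.png")
for c in("green","yellow"):
    for b in blobs(mask(im,c,80,40),60)[:1]: print(c,b[:3],onz(W,b[1],21).round(1))
g=cv2.cvtColor(np.ascontiguousarray(im),cv2.COLOR_RGB2HSV)
for v0 in(155,200,):pass
w=((g[:,:,1]<60)&(g[:,:,2]>235)).astype(np.uint8); k=np.zeros_like(w); cv2.circle(k,(318,191),12,1,-1)
for b in blobs(w*k,5)[:2]: print("dot",b[:3],onz(W,b[1],21).round(1))
x=np.hstack([cv2.resize(im[100:330,230:410],(400,511)),cv2.resize(old[100:330,230:410],(400,511))]); cv2.imwrite("pics/c10.png",x[:,:,::-1])
```

```text
[ 438.7 -161.8   21. ] [ 438.9 -163.1   16. ]
green (413, [318.0, 145.5], [23.0, 22.0]) [ 432.2 -123.9   21. ]
yellow (194, [318.0, 230.0], [18.0, 22.0]) [ 444.9 -197.8   21. ]
dot (114, [318.0, 193.0], [12.0, 12.0]) [ 439.1 -164.    21. ]
```

View pics/c10.png

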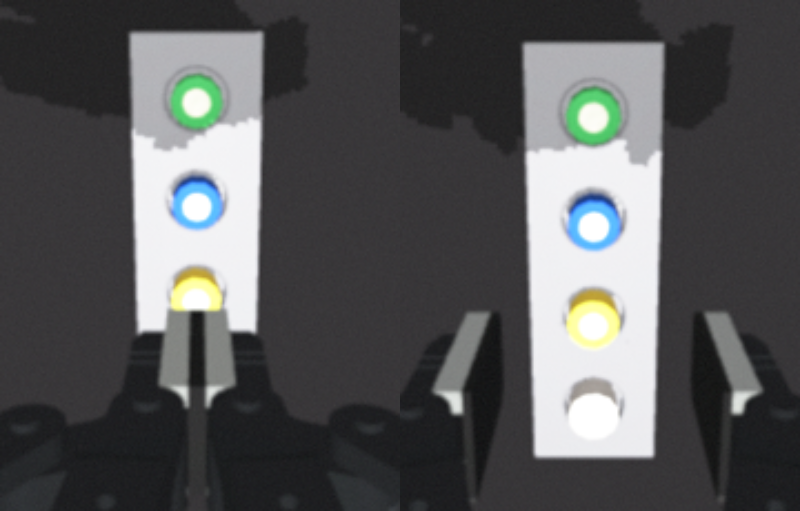

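The cap is still seated with its dot at (439,-164), so the fingers closed above it. The images explain why. In the scraper grip, pad edges 20 mm apart span 43 px, which puts the real fingertips about 32 mm *behind* the reported TCP, not 8 mm ahead. I'll use that measured offset and descend carefully, using the tray top (z 12) as a touch reference.

Emit:
carry_out(motion=[[[0.02,0,0.2],0,0.29],[[0,0,0.5],0,0.29],[[0,0,0.6],0,0.29],[[0,0,0.6],0,0.29],[[0,0,0.5],0,0.29],[[0,0,0.3],0,0.29],[[0,0,0.1],0,0.29],[[0,0,0.1],0,0.29],[[0,0,0.05],0,0.29],[[0,0,0.0],0,0.29]])

```text
t: 24.1
ee_pos: [439.6, -164.4, -5.2]
ee_rot: [[-0.17, 0.985, 0.001], [0.985, 0.17, -0.0], [-0.0, 0.0, -1.0]]
wrist_force: [0.3, -0.5, 0.1]
finger_gap: 0.354
```

Run:
```python
from h import *
tp=pose(); im=env.camera("wrist"); cv2.imwrite("pics/w11.png",im[:,:,::-1]); sc=env.camera("scene"); S=cam("scene"); o=env.observe(); print(tp[0].round(1),o["finger_gap"],o["wrist_force"])
u,v=proj(S,(440,-164,30)).astype(int)
b=cv2.resize(sc[v-40:v+40,u-40:u+40],(400,400),interpolation=cv2.INTER_CUBIC); a=cv2.resize(im[170:290,260:380],(400,400),interpolation=cv2.INTER_CUBIC); cv2.imwrite("pics/c11.png",np.hstack([a,b])[:,:,::-1])
```

```text
[ 439.6 -164.4   -5.2] 0.3559683112595506 [-0.55033704  0.30741027  0.05994729]
```

View pics/c11.png

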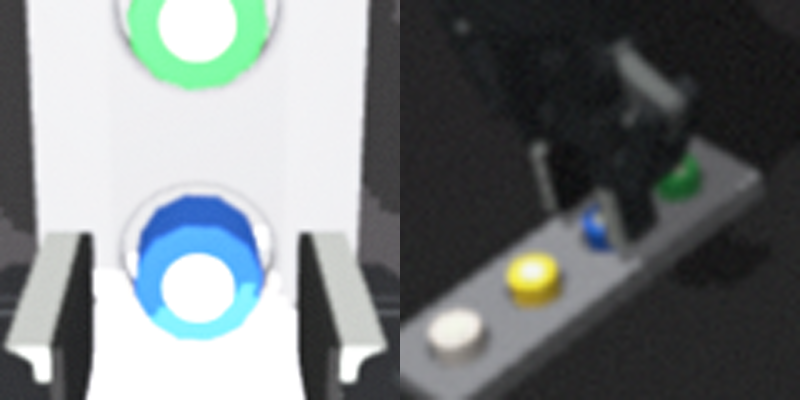

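Confirmed: at TCP z -5 there is no contact and the tips straddle the cap near its top. I'll feel downward slowly.

Emit:
carry_out(motion=[[[0,0,0.04],0,0.29],[[0,0,0.04],0,0.29],[[0,0,0.04],0,0.29],[[0,0,0.03],0,0.29],[[0,0,0],0,0.29],[[0,0,0],0,0.29],[[0,0,0],0,0.29],[[0,0,0],0,0.29],[[0,0,0],0,0.29],[[0,0,0],0,0.29]])

```text
t: 25.45
ee_pos: [439.4, -164.3, -11.4]
ee_rot: [[-0.17, 0.985, 0.0], [0.985, 0.17, -0.0], [-0.0, 0.0, -1.0]]
wrist_force: [0.9, -0.4, -0.3]
finger_gap: 0.35
```

Run:
```python
from h import *
tp=pose(); im=env.camera("wrist"); cv2.imwrite("pics/w12.png",im[:,:,::-1]); print(tp[0].round(1))
W=cam("wrist",tp); g=cv2.cvtColor(np.ascontiguousarray(im),cv2.COLOR_RGB2GRAY)
b=blobs(mask(im,"blue",80,40),60,(280,200,360,300))[0]; print(b[:3],cv2.boundingRect(b[4]))
print("tray edges at v=230", g[230,262:378].tolist())
print("pad col 282", g[225:265,282].tolist()); print("pad col 278", g[225:275,278].tolist())
```

```text
[ 439.4 -164.3  -11.4]
(825, [317.7, 251.6], [36.8, 40.7]) (299, 233, 42, 40)
tray edges at v=230 [63, 64, 62, 65, 63, 63, 102, 191, 240, 243, 242, 242, 242, 243, 242, 242, 242, 242, 242, 243, 243, 242, 242, 243, 242, 242, 243, 242, 243, 242, 240, 239, 238, 238, 239, 238, 238, 239, 239, 239, 239, 239, 240, 239, 238, 238, 236, 233, 230, 228, 224, 221, 227, 227, 228, 228, 229, 229, 229, 227, 227, 226, 226, 225, 225, 226, 229, 233, 235, 237, 237, 238, 236, 237, 237, 238, 237, 238, 237, 237, 238, 237, 237, 237, 240, 241, 242, 241, 241, 242, 241, 241, 242, 242, 241, 241, 242, 241, 241, 241, 241, 241, 241, 240, 240, 241, 241, 224, 139, 71, 61, 62, 64, 64, 64, 64]
pad col 282 [242, 243, 243, 243, 243, 243, 242, 243, 242, 242, 242, 242, 243, 241, 225, 197, 192, 184, 174, 159, 145, 122, 101, 80, 63, 56, 47, 45, 43, 45, 43, 43, 45, 45, 40, 42, 42, 39, 41, 40]
pad col 278 [242, 243, 242, 242, 241, 242, 242, 242, 242, 242, 242, 242, 242, 240, 224, 207, 204, 204, 207, 206, 205, 206, 205, 207, 207, 208, 206, 206, 205, 205, 196, 192, 185, 175, 155, 136, 113, 96, 79, 63, 53, 46, 45, 43, 47, 45, 44, 45, 47, 60]
```

Emit:
carry_out(motion=[[[0,0,0.03],0,0.29],[[0,0,0.03],0,0.29],[[0,0,0.03],0,0.29],[[0,0,0.02],0,0.29],[[0,0,0],0,0.29],[[0,0,0],0,0.29],[[0,0,0],0,1],[[0,0,0],0,1],[[0,0,0],0,1],[[0,0,0],0,1]])

```text
t: 26.75
ee_pos: [442.6, -164.2, -12.1]
ee_rot: [[-0.171, 0.985, 0.005], [0.985, 0.171, -0.002], [-0.003, 0.005, -1.0]]
wrist_force: [-8.0, 3.3, 46.4]
finger_gap: 0.202
```

The pads touched the tray rim (46 N) as they swung forward while closing, and the grip is on the cap. This gives the tip position as TCP z +24, with the cap's underside at TCP z +19. Lifting now to relieve the force.

Emit:
carry_out(motion=[[[0,0,-0.08],0,1],[[0,0,-0.08],0,1],[[0,0,-0.15],0,1],[[0,0,-0.3],0,1],[[0,0,-0.5],0,1],[[0,0,-0.6],0,1],[[0,0,-0.6],0,1],[[0,0,-0.5],0,1],[[0,0,-0.2],0,1],[[0,0,0],0,1]])

```text
t: 28.0
ee_pos: [439.6, -164.4, 105.0]
ee_rot: [[-0.17, 0.985, 0.001], [0.985, 0.17, -0.0], [-0.001, 0.001, -1.0]]
wrist_force: [-0.2, -0.7, -0.4]
finger_gap: 0.188
```

Run:
```python
from h import *
tp=pose(); im=env.camera("wrist"); cv2.imwrite("pics/w13.png",im[:,:,::-1]); W=cam("wrist",tp); o=env.observe(); print(tp[0].round(1),o["finger_gap"],o["wrist_force"],o["t"])
for c in("blue","green","yellow"):
    for b in blobs(mask(im,c,80,40),60)[:2]: print(c,b[:4],onz(W,b[1],21).round(1),onz(W,b[1],tp[0][2]+33).round(1))
planc(tp[0],99.9,(585.1,-86.8,90),67.9,6)
```

```text
[ 439.6 -164.4  105. ] 0.19400073784245486 [-0.38317141  0.07258608 -0.1310349 ] 28.05
blue (1376, [318.5, 256.0], [44.0, 37.0], 90.0) [ 449.3 -218.4   21. ] [ 439.2 -161.   138. ]
green (440, [318.5, 148.0], [24.0, 23.0], 90.0) [ 433.  -124.3   21. ] [ 430.6 -110.8  138. ]
yellow (120, [318.6, 229.7], [19.2, 9.6], 3.0) [ 445.1 -193.7   21. ] [ 437.  -147.8  138. ]
[0.21, 0.65, 0.06],[0.27, 0.63, 0.06],[0.33, 0.6, 0.06],[0.39, 0.57, 0.06],[0.44, 0.53, 0.06],[0.48, 0.49, 0.06],turn/row 5.33
```

Run:
```python
from h import *
planc((439.6,-164.4,105),99.9,(585.1,-88.3,90),67.9,7)
```

```text
[0.18, 0.56, 0.05],[0.22, 0.54, 0.05],[0.26, 0.52, 0.05],[0.31, 0.5, 0.05],[0.34, 0.47, 0.05],[0.38, 0.45, 0.05],[0.42, 0.41, 0.05],turn/row 4.57
```

Emit:
carry_out(motion=[[[0.18,0.56,0.05],4.57,1],[[0.22,0.54,0.05],4.57,1],[[0.26,0.52,0.05],4.57,1],[[0.31,0.5,0.05],4.57,1],[[0.34,0.47,0.05],4.57,1],[[0.38,0.45,0.05],4.57,1],[[0.42,0.41,0.05],4.57,1],[[0,0,0],0,1],[[0,0,0],0,1],[[0,0,0],0,1]])

```text
t: 29.3
ee_pos: [583.7, -89.4, 90.3]
ee_rot: [[0.378, 0.926, -0.001], [0.926, -0.378, -0.0], [-0.001, -0.001, -1.0]]
wrist_force: [-0.5, 0.3, -0.5]
finger_gap: 0.194
```

Run:
```python
from h import *
tp=pose(); im=env.camera("wrist"); cv2.imwrite("pics/w14.png",im[:,:,::-1]); p,R=tp; C=cam("wrist",tp); o=env.observe(); print(p.round(1),np.degrees(np.arctan2(R[1,0],R[0,0])),o["finger_gap"])
g=cv2.GaussianBlur(cv2.cvtColor(np.ascontiguousarray(im),cv2.COLOR_RGB2GRAY),(3,3),0).astype(float)
u=np.array([np.cos(np.radians(67.9)),np.sin(np.radians(67.9))]); n=np.array([-u[1],u[0]])
for v in range(10,120,20):
    d=np.diff(g[v]); l=int(d[180:310].argmax())+180.5; r=int((-d[325:460]).argmax())+325.5
    a,b=onz(C,(l,v),71)[:2],onz(C,(r,v),71)[:2]; print(v,l,r,"width",round(np.linalg.norm((a-b)@n),1),"mid off vs TCP",round(((a+b)/2-p[:2])@n,2),"x",round((a-p[:2])@u,1))
for b in blobs(mask(im,"blue",80,40),100)[:1]: X=onz(C,b[1],p[2]+33)[:2]; print(b[:3],"cap vs TCP n",((X-p[:2])@n).round(2),"x",((X-p[:2])@u).round(2))
```

```text
[583.7 -89.4  90.3] 67.7754760408708 0.1917099687231047
10 251.5 383.5 width 70.1 mid off vs TCP -0.32 x 121.3
30 252.5 382.5 width 70.2 mid off vs TCP -0.29 x 111.7
50 253.5 381.5 width 70.3 mid off vs TCP -0.27 x 101.9
70 254.5 380.5 width 70.3 mid off vs TCP -0.24 x 91.7
90 256.5 379.5 width 69.8 mid off vs TCP -0.49 x 81.2
110 256.5 378.5 width 70.5 mid off vs TCP -0.18 x 70.3
(1427, [318.5, 257.0], [46.0, 37.0]) cap vs TCP n -0.67 x 3.04
```

Emit:
carry_out(motion=[[[0,0,0.15],0,1],[[0,0,0.3],0,1],[[0,0,0.35],0,1],[[0,0,0.3],0,1],[[0,0,0.2],0,1],[[0,0,0.1],0,1],[[0,0,0.05],0,1],[[0,0,0],0,1],[[0,0,0],0,1],[[0,0,0],0,1]])

```text
t: 30.6
ee_pos: [585.0, -88.6, 32.9]
ee_rot: [[0.378, 0.926, 0.001], [0.926, -0.378, -0.0], [0.0, 0.001, -1.0]]
wrist_force: [0.1, -0.1, -0.1]
finger_gap: 0.196
```

Emit:
carry_out(motion=[[[0,0,0.02],0,1],[[0,0,0.02],0,1],[[0,0,0.01],0,1],[[0,0,0],0,1],[[0,0,0],0,1],[[0,0,0],0,1],[[0,0,0],0,1],[[0,0,0],0,1],[[0,0,0],0,1],[[0,0,0],0,1]])

```text
t: 31.85
ee_pos: [584.8, -88.6, 31.1]
ee_rot: [[0.378, 0.926, 0.0], [0.926, -0.378, -0.0], [-0.0, 0.0, -1.0]]
wrist_force: [-1.5, -0.4, 4.7]
finger_gap: 0.193
```

Light floor contact (4.7 N) at the predicted height, so I'll release.

Emit:
carry_out(motion=[[[0,0,-0.01],0,1],[[0,0,0],0,1],[[0,0,0],0,0.5],[[0,0,0],0,0.2],[[0,0,0],0,-0.1],[[0,0,0],0,-0.4],[[0,0,0],0,-0.4],[[0,0,0],0,-0.4],[[0,0,-0.1],0,-0.4],[[0,0,-0.2],0,-0.4]])

```text
t: 33.1
ee_pos: [584.5, -88.5, 43.2]
ee_rot: [[0.378, 0.926, -0.001], [0.926, -0.378, 0.0], [-0.0, -0.0, -1.0]]
wrist_force: [0.1, -0.2, 0.1]
finger_gap: 0.702
```

Emit:
carry_out(motion=[[[0,0,-0.4],0,-0.4],[[0,0,-0.6],0,-0.4],[[0,0,-0.6],0,-0.4],[[0,0,-0.6],0,-0.4],[[0,0,-0.5],0,-0.4],[[0,0,-0.4],0,-0.4],[[0,0,-0.2],0,-0.4],[[0,0,0],0,-0.4],[[0,0,0],0,-0.4],[[0,0,0],0,-0.4]])

```text
t: 34.35
ee_pos: [584.2, -88.5, 174.2]
ee_rot: [[0.378, 0.926, -0.001], [0.926, -0.378, 0.0], [-0.0, -0.001, -1.0]]
wrist_force: [-0.6, 0.1, -0.3]
finger_gap: 0.704
```

Run:
```python
from h import *
tp=pose(); im=env.camera("wrist"); cv2.imwrite("pics/w15.png",im[:,:,::-1]); p,R=tp; C=cam("wrist",tp); print(p.round(1),env.observe()["t"])
u=np.array([np.cos(np.radians(67.9)),np.sin(np.radians(67.9))]); n=np.array([-u[1],u[0]]); B=np.array([585.1,-88.3])
hs=cv2.cvtColor(np.ascontiguousarray(im),cv2.COLOR_RGB2HSV)
b=blobs(mask(im,"blue",80,40),100,(270,130,380,290))[0]; X=onz(C,b[1],62)[:2]; print("cap",b[:4],X.round(1),"n",((X-B)@n).round(1),"x",(-108.1+(X-B)@u).round(1), "px width expected",20*309/((tp[0][2]+166.6-64)*.96+20))
k=np.zeros_like(mask(im,"blue")); cv2.drawContours(k,[b[4]],-1,1,-1); w=((hs[:,:,1]<60)&(hs[:,:,2]>200)).astype(np.uint8)*k
for d in blobs(w,10)[:2]: X=onz(C,d[1],64)[:2]; print("dot",d[:3],"n",((X-B)@n).round(1),"x",(-108.1+(X-B)@u).round(1))
T=env.camera("top"); S=env.camera("scene"); cv2.imwrite("pics/t15.png",T[:,:,::-1]); cv2.imwrite("pics/s15.png",S[:,:,::-1])
CT,CS=cam("top"),cam("scene"); T0,S0=load("pics/top0.png"),load("pics/scene0.png")
for nm,D,D0,CC in(("top",T,T0,CT),("scene",S,S0,CS)):
    for o,X in(("vial_a",(438,-11,30)),("vial_b",(588,-282,30)),("vial_c",(573,286,30)),("solvent",(788,46,90)),("green",(433,-124,18)),("yellow",(447,-202,18)),("white",(452,-243,18)),("stand",(442,219,40))):
        a,c=proj(CC,X).astype(int); r=12; print(nm,o,round(float(np.abs(D[c-r:c+r,a-r:a+r].astype(int)-D0[c-r:c+r,a-r:a+r]).mean()),1),end="; ")
    print()
for b in blobs(mask(T,"blue"),5,(320,190,375,235)): print("top cap",b[:3],onz(CT,b[1],60).round(1))
for b in blobs(mask(S,"blue"),5,(245,190,310,260)): print("scene cap",b[:3],onz(CS,b[1],60).round(1))
for b in blobs(mask(T,"red"),5,(205,240,260,290)): print("top scraper",b[:3],onz(CT,b[1],88).round(1))
```

```text
[584.2 -88.5 174.2] 34.4
cap (306, [318.5, 187.0], [20.0, 19.0], 90.0) [585.3 -87.2] n 0.2 x -107.0 px width expected 21.629690068065294
dot (99, [319.0, 188.5], [11.0, 12.0]) n -0.3 x -107.9
top vial_a 8.4; top vial_b 34.2; top vial_c 3.3; top solvent 3.0; top green 41.2; top yellow 38.6; top white 43.3; top stand 10.1; 
scene vial_a 10.1; scene vial_b 1.8; scene vial_c 1.7; scene solvent 1.6; scene green 2.7; scene yellow 2.7; scene white 1.2; scene stand 5.2; 
scene cap (23, [273.5, 222.5], [7.0, 7.0]) [586.4 -90.4  60. ]
top scraper (82, [227.7, 265.4], [9.8, 10.4]) [442.4 217.3  88. ]
```

Run:
```python
from h import *
for a in ("scene0","s15"):
    im=load(f"pics/{a}.png"); w=cv2.inRange(im,(130,130,130),(255,255,255)); print(a,[b[:3] for b in blobs(w,5,(250,168,272,184))],[b[:3] for b in blobs(mask(im,"orange",100,30),10,(248,170,275,200))])
for a in ("top0","t15"):
    im=load(f"pics/{a}.png"); w=cv2.inRange(im,(130,130,130),(255,255,255)); print(a,[b[:3] for b in blobs(w,5,(308,258,330,278))])
```

```text
scene0 [(46, [259.5, 177.5], [7.0, 9.0])] [(116, [260.7, 188.3], [13.8, 10.6])]
s15 [(39, [259.0, 178.0], [6.0, 8.0])] [(118, [260.7, 188.3], [13.8, 10.6])]
top0 [(42, [318.3, 267.8], [7.1, 7.8])]
t15 [(39, [318.5, 267.5], [7.0, 7.0])]
```

```bash
python3 -c "
from plant import env
print(env.hand_in())"
```

```text
the job is handed in; nothing more can be done
None
```

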